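Set a board against the fence and flip stop

ROBOT

A 6-joint arm with a two-finger parallel gripper is mounted at the origin on the work surface. World frame = base frame: x ahead of the robot, y to its left, z up, the work surface at z = 0. Lengths are in mm, angles in rad, forces in N, time in s.
With the tool pointing down it reaches from about 375 to 975 mm from the base axis. Payload 3.8 kg.
Tool frame: the origin (TCP) lies midway between the tips of the shut fingers; the grasp point (between the pads) lies 19 mm behind it; z points along the fingers, y is the direction in which the jaws open and shut (so a half turn about z gives the same grasp; the last joint's range is limited). The gripper opens to 85 mm and grips with 20 to 120 N. Pads are 22 mm wide; open, the fingers measure 114 mm over their backs; the gripper's body (76 mm by 85 mm) begins 54 mm behind the grasp point. The pads swing forward as they close: fully open they stand 13 mm farther back than shut.
Start: joints at [-1.291, 0.264, 1.604, -0, 1.274, -0.037], TCP at [210.275, -641.406, 231.28] pointing down, gripper open.
Joint ranges: [-2.63, 2.63], [-0.94, 2.18], [0.31, 2.57], [-1.31, 4.45], [0, 2.66], [-2.55, 2.55]. Speed limits (rad/s): [2.57, 2.57, 3.14, 3.14, 3.14, 3.14].

INTERFACE

Orientations are given as a unit quaternion [x, y, z, w].
In Python, from station import env gives the robot as it stands.
- The arm moves only by the tool apply_moves, never from a script. Its argument "increments" is a list of rows, each an object of numbers: "wx", "wy", "wz": the turn, a rotation vector about the tool's x, y, z in degrees; "tx", "ty", "tz": the shift along the tool's x, y, z in cm; "gripper": the finger opening in cm, from 0 to 8.54. In form: [{"wx": .., "wy": .., "wz": .., "tx": .., "ty": .., "tz": .., "gripper": ..}, ...]. A call has exactly 10 rows; each row is the pose to reach, as a shift and turn from the pose commanded when the call began, along the tool's axes at that moment; what a row does not reach only later rows make up. A row lasts 1/8 s, in which the tool goes at most 62.5 mm and 10.7 degrees, less where a joint would pass 70% of its speed; a pose out of reach is approached as far as the arm can. A call with a gripper value outside its range is refused whole. The fingers move at their own pace and stop on an object; "newtons" is the grip in N (left out, the last holds). Time passes only in rows, so rows that repeat a pose let the fingers close, or fill a call up. It gives the time, the measured TCP pose, the force and the opening at its end, in the units of the state.
- env.read_state(): the state, without advancing time (a new reading comes with each control period).
- env.capture(name): name is "scene" or "top"; returns (picture, depth): 420x560x3 uint8, blue, green, red; 420x560 float32, mm along the optical axis (not along the pixel's ray), 0 where there is no reading.
- env.camera_params(name): a dict with "K" (3x3 intrinsics, pixels), "rvec" (rotation vector, rad) and "tvec" (3), from world to camera coordinates, as OpenCV has them. Camera axes: x right, y down, z forward; pixel columns grow to the right and rows downward; lengths in mm; the calibration is good to about 2 mm. A picture is of the moment at which its call begins. camera_params takes no time and is no camera call.
- env.finish_job(): hands the job in, once; it reports no verdict.
The state is a dict: "time_s": time; "joints": joint angles; "joint_velocities": joint speeds; "tau": joint torques, N m; "tcp_pos": TCP position; "ee_rot": TCP orientation; "contact_force": force on the tool from outside, world axes, zero at the start; "torque": the same for the moment, N m; "width": finger opening in mm.
Only numpy, scipy, OpenCV 4.12 (cv2) and the standard library are available. Lean on these libraries where they do the work, as an engineer would, in place of code of your own. Each camera call takes 0.05 s, during which the arm holds its last target. There are 200 camera calls.

TASK

Set the long oak board up for its cut: flip the red stop down in front of the fence (leave the blue one up), and push the board flush against the fence and along it until its left end meets the red stop. Only push it with the fingers, never lift it off the bench, and leave everything else where it is.

Things in the scene. Friction and masses are not known exactly. Their poses are not given: they have to be found in the camera images.
- board: the workpiece: oak board 60 mm (x, across) x 240 mm (y, lengthwise) x 22 mm high, about 0.2 kg, lying loose and askew on the bench between the robot and the fence. Origin at the centre of its underside; y points towards its left end
- fence: aluminium fence fixed to the bench, 18 mm thick (x), 700 mm long (y), 45 mm high, with a yellow scale on top and low knobbed brackets behind its ends. Origin at bench level under its middle; x points away from the robot, y along the fence to the left. The face that the board goes against is the robot's side, 9 mm to -x of the origin
- red_stop: dark carriage of the red flip stop, clamped fast on the fence: 34 mm wide along it, black knob on top, 75 mm high. Origin at bench level on the fence's centre line, axes as the fence's. Its red blade hinges on a pin along y, 17 mm to -x of the origin, 60 mm above the bench. The board's left end is to meet the lowered blade's right side, at y = -10 mm.
- red_arm (a joint): angle of the red blade about its pin: 0 hanging down in front of the fence, 1.57 level towards the robot, 3.14 straight up, 3.6 leaning back over the fence (at rest there at the start). It swings freely: pushed from behind towards the robot past upright, it drops by its own weight to 0 and stays
- red_tip (a point): middle of the red blade's free end, 56 mm from the pin (moves with the blade): about 110 mm above the bench when flipped up, 4 mm when down. The blade is 20 mm wide along the fence and 8 mm thick
- blue_stop: dark carriage of the blue flip stop, clamped fast on the fence: 34 mm wide along it, black knob on top, 75 mm high. Origin at bench level on the fence's centre line, axes as the fence's. Its blue blade hinges on a pin along y, 17 mm to -x of the origin, 60 mm above the bench. It stays up; a board passes beneath it.
- blue_arm (a joint): angle of the blue blade about its pin: 0 hanging down in front of the fence, 1.57 level towards the robot, 3.14 straight up, 3.6 leaning back over the fence (at rest there at the start). It swings freely: pushed from behind towards the robot past upright, it drops by its own weight to 0 and stays
- blue_tip (a point): middle of the blue blade's free end, 56 mm from the pin (moves with the blade): about 110 mm above the bench when flipped up, 4 mm when down. The blade is 20 mm wide along the fence and 8 mm thick
- driver: red and black cordless impact driver standing on its battery, 78 x 112 mm foot, 210 mm high; origin under its foot
- battery: black battery pack, 75 x 112 x 58 mm; origin under its centre
- tape: yellow tape measure standing on edge, 72 x 36 x 66 mm; origin under its centre
- screwdriver: screwdriver with an orange handle lying on the bench, 200 mm long; origin under its middle
- glue: white glue bottle with an orange cap, 64 mm across, 160 mm high; origin under its centre
- screw_jar: jar of brass screws with a steel cap, 72 mm across, 85 mm high; origin under its centre
- offcut: short oak offcut, 60 x 85 x 22 mm, lying to the right; not the workpiece; origin under its centre
There are look-alikes about, which are no part of the job. Of the things like the board, leave any that is turquoise; of the rest the larger one is meant. Leave any purple look-alike of the red_stop alone.

How it is judged (in metres and radians):
At the end, for the whole second after the job is handed in: Red blade down (within 0.15 rad), blue one up; the board flat on the bench and still, its long side against the fence (gap at its middle under 2 mm, parallel within 0.012 rad), its left end against the red blade (gap under 2 mm); all other things within 20 mm of where they were (value of joint red_arm below 0.15 rad and value of joint blue_arm above 3.3 rad and x of board in the frame of fence between -0.041 and -0.036 m and angle between the x axis of board and the x axis of fence, either way round below 0.012 rad and y of board in the frame of red_stop between -0.132 and -0.127 m and height (world z) of board below 0.003 m and angle between board's own z axis and vertical below 0.03 rad and linear speed of board below 0.01 m/s and distance of each of driver, battery, tape, screwdriver, glue, screw_jar, offcut from where it was at the start of the episode below 0.02 m); the robot touches nothing.
It fails at once if the board is lifted off the bench or tipped (height (world z) of board above 0.008 m or angle between board's own z axis and vertical above 0.12 rad).
It fails at once if the blue stop is flipped down (value of joint blue_arm below 3 rad).
It fails at once if a bystander is pushed or carried away (distance of any of driver, battery, tape, screwdriver, glue, screw_jar, offcut from where it was at the start of the episode above 0.03 m).
It also fails if it takes over 64 s, if anything falls off the work surface, if the arm or the gripper's body presses on something with over 40 N, if the wrist force passes 120 N, or if a joint passes its speed limit or range.

## Working session

There is one attempt and no reset: what is moved stays moved. The work goes in short steps, Python scripts to look and compute and a tool call to move; the robot and the scene stay as the last step left them, time stands still between calls to the robot, and variables do not carry over. Pictures are saved under pics/ and viewed, on a budget of 10 in all, crops included, one or two more only if the job needs it, and the job is handed in when it is done.

Besides the shell and the picture viewer there is one more tool, called as name(argument=value, ...) on one line, values as JSON. apply_moves: Moves the arm, as the interface text tells. Its arguments: {"type":"object","properties":{"increments":{"type":"array","items":{"type":"object","properties":{"wx":{"type":"number"},"wy":{"type":"number"},"wz":{"type":"number"},"tx":{"type":"number"},"ty":{"type":"number"},"tz":{"type":"number"},"gripper":{"type":"number"}}}},"newtons":{"type":"number"}},"required":["increments"]}

```bash
mkdir -p pics
cat > h.py <<'E'
import numpy as np, cv2
from station import env
def cam(n):
    p=env.camera_params(n); K=np.array(p["K"],float); R=cv2.Rodrigues(np.array(p["rvec"],float))[0]; t=np.array(p["tvec"],float).ravel(); return K,R,t
def cloud(n,d):
    K,R,t=cam(n); v,u=np.mgrid[:420,:560]
    c=np.stack([(u-K[0,2])/K[0,0]*d,(v-K[1,2])/K[1,1]*d,d],-1)
    P=(c-t)@R; P[d==0]=np.nan; return P
def ray(n,u,v,z):
    K,R,t=cam(n); r=np.linalg.inv(K)@[u,v,1]@R; o=-t@R; return o+r*(z-o[2])/r[2]
def proj(n,P):
    K,R,t=cam(n); c=R@np.array(P,float)+t; return (K@c/c[2])[:2]
E
python3 - <<'E'
from h import *
for n in("scene","top"):
    i,d=env.capture(n); cv2.imwrite(f"pics/{n}0.png",cv2.resize(i,(800,600))); np.savez(f"{n}0.npz",i=i,d=d)
    K,R,t=cam(n); print(n,-t@R,K[0,0],R[2])
print(env.read_state())
E
```

```text
scene [1344.50730306   56.41584571  991.45145314] 469.4576258378794 [-0.6505727  -0.05257437 -0.757622  ]
top [ 401.17534635  -31.52757416 1460.53215236] 495.0068274699786 [ 1.06215557e-01  1.60035309e-04 -9.94343115e-01]
{'time_s': 0.1, 'joints': array([-1.29094409e+00,  2.64702057e-01,  1.60522253e+00, -4.69809762e-05,
        1.27369116e+00, -3.69491618e-02]), 'joint_velocities': array([-0.00040106, -0.00124343, -0.0033594 ,  0.00036605, -0.00079982,
        0.00096855]), 'tau': array([-1.01505079e-04, -5.16708577e+01, -3.68588948e+01, -4.57293220e-05,
        6.24230583e-03, -2.19712751e-05]), 'tcp_pos': array([ 210.05430401, -640.80119804,  230.07822706]), 'ee_rot': array([ 9.87479225e-01,  1.57745860e-01, -1.44841539e-04, -1.00137908e-03]), 'contact_force': array([-0.35234838,  0.51490392,  0.27671563]), 'torque': array([0.00088247, 0.04913544, 0.01707582]), 'width': 85.7834775865967}
```

View pics/scene0.png

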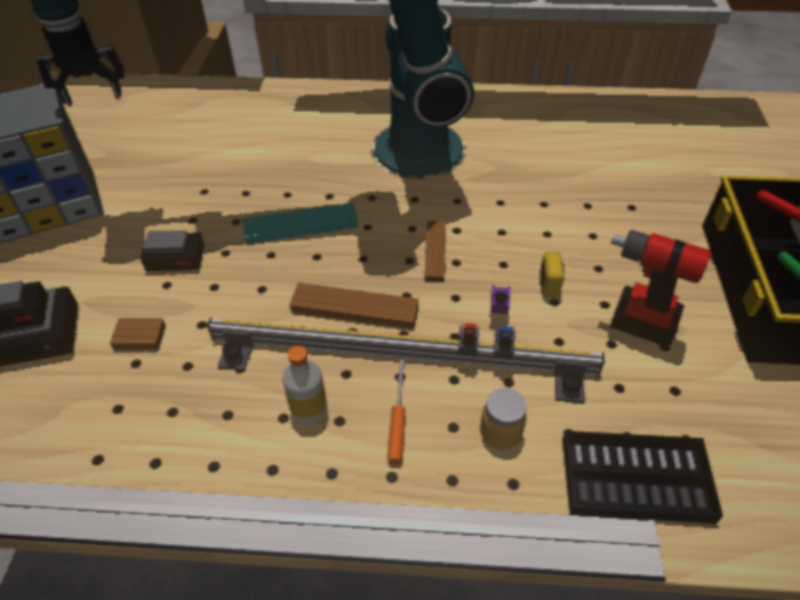

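View pics/top0.png

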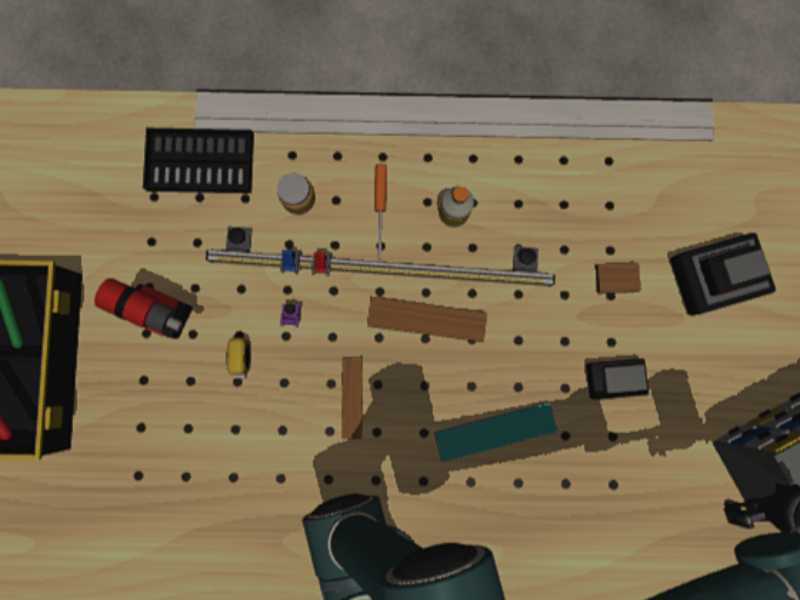

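Candidates in the top view (800x600 pixels):
- Boards: oak (427,318), turquoise (495,432), narrow brown (352,397) and the offcut (618,277). The larger non-turquoise one is the oak board at (427,318).
- Stops: red (321,262), blue (290,260) and purple look-alike (290,313). I want the red one on the fence.

Next I measure these and check the choice in a crop.

Run:
```python
from h import *
D=np.load("top0.npz"); i=D["i"]; P=cloud("top",D["d"]); s=.7
hsv=cv2.cvtColor(i,cv2.COLOR_BGR2HSV)
def box(u0,v0,u1,v1):
    m=np.zeros((420,560),bool); m[int(v0*s):int(v1*s),int(u0*s):int(u1*s)]=1; return m
z=P[...,2]
for nm,b in(("board",(355,285,500,352)),("narrow",(330,345,370,445)),("off",(590,255,645,300))):
    m=box(*b)&(z>13)&(z<30); q=P[m]; r=cv2.minAreaRect(q[:,:2].astype(np.float32)); print(nm,m.sum(),np.median(q[:,2]),r); print(cv2.boxPoints(r).round(1).tolist())
m=box(195,240,565,295)&(z>38)&(z<50); q=P[m]
l=cv2.fitLine(q[:,:2].astype(np.float32),cv2.DIST_HUBER,0,.01,.01).ravel(); print("fence",m.sum(),np.median(q[:,2]),l, q[:,1].min(),q[:,1].max()); r=cv2.minAreaRect(q[:,:2].astype(np.float32));print(r)
for n in("top","scene"):
  D=np.load(n+"0.npz"); i=D["i"]; P=cloud(n,D["d"]); z=P[...,2]; hsv=cv2.cvtColor(i,cv2.COLOR_BGR2HSV)
  b=box(200,235,560,290) if n=="top" else box(430,310,530,370)
  for nm,lo,hi in(("red",170,8),("blue",100,130)):
    h=hsv[...,0]; hm=((h>=lo)|(h<=hi)) if nm=="red" else (h>=lo)&(h<=hi)
    m=b&hm&(hsv[...,1]>130)&(hsv[...,2]>60); q=P[m]; vv,uu=np.nonzero(m)
    print(n,nm,m.sum(),np.nanpercentile(q,[5,50,95],axis=0).round(1).tolist(),uu.min(),uu.max(),vv.min(),vv.max())
a=np.load("top0.npz")["i"][165:245,180:350]; b=np.load("scene0.npz")["i"][195:275,200:370]
cv2.imwrite("pics/crop0.png",np.vstack([cv2.resize(x,None,fx=3.7,fy=3.7,interpolation=cv2.INTER_CUBIC) for x in(a,b)]))
```

```text
board 1690 21.8181688704419 ((514.375732421875, -96.41748046875), (240.81105041503906, 60.62773513793945), 83.32471466064453)
[[470.29998779296875, -212.5], [530.5, -219.5], [558.5, 19.600000381469727], [498.29998779296875, 26.700000762939453]]
narrow 603 16.33329548348025 ((350.9951171875, 52.9035530090332), (160.59451293945312, 40.6353759765625), 0.8948370218276978)
[[270.3999938964844, 72.0], [271.0, 31.299999237060547], [431.6000061035156, 33.79999923706055], [431.0, 74.5]]
off 602 21.634915057101068 ((607.8042602539062, -490.16802978515625), (60.38992691040039, 87.4240493774414), 3.672604560852051)
[[574.9000244140625, -448.5], [580.5, -535.7000122070312], [640.7000122070312, -531.9000244140625], [635.0999755859375, -444.6000061035156]]
fence 1401 44.65950398364533 [ 4.9573913e-02  9.9877048e-01  6.1555054e+02 -1.4521547e+01] -352.5216679130618 354.81986881018634
((641.0313110351562, 0.0611572265625), (708.961181640625, 69.79077911376953), 87.14461517333984)
top red 107 [[602.1, 110.3, 20.4], [617.5, 119.9, 87.9], [647.3, 129.8, 111.3]] 220 227 176 190
top blue 92 [[606.1, 172.8, 66.9], [619.6, 180.9, 90.3], [633.9, 189.9, 112.5]] 198 205 175 188
scene red 38 [[616.3, 107.5, 64.3], [633.6, 115.7, 108.5], [636.5, 124.6, 112.0]] 325 332 226 234
scene blue 15 [[635.2, 172.0, 106.7], [637.8, 176.6, 109.2], [640.0, 184.2, 111.7]] 352 358 229 231
```

View pics/crop0.png

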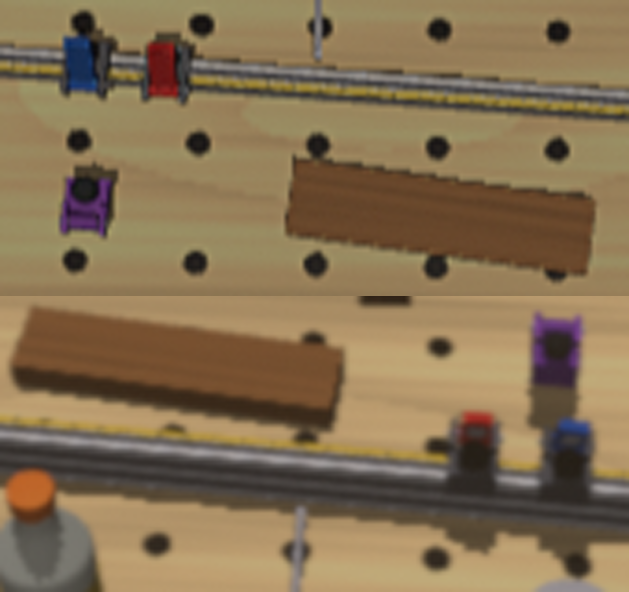

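```bash
cat > go.py <<'E'
# usage: go.py x y z [yaw_deg]  -> increments from measured pose ; or with F: fence-frame coords
import sys; from h import *
from scipy.spatial.transform import Rotation as Rn
def report(*targets):
    s=env.read_state(); R=Rn.from_quat(s["ee_rot"]).as_matrix(); p=np.array(s["tcp_pos"])
    print("t",s["time_s"],"p",p.round(1),"F",np.array(s["contact_force"]).round(1),"w",round(s["width"],1),"yaw",np.degrees(np.arctan2(R[1,0],R[0,0])).round(2),"z",R[:,2].round(3))
    for T in targets:
        t=R.T@(np.array(T[:3])-p)/10; yw=np.radians(T[3] if len(T)>3 else -2.84)
        Rt=np.array([[np.cos(yw),np.sin(yw),0],[np.sin(yw),-np.cos(yw),0],[0,0,-1]])
        print(T,"->t",t.round(2),"w",np.degrees(Rn.from_matrix(R.T@Rt).as_rotvec()).round(2))
if __name__=="__main__": report(*[[float(v) for v in a.split(",")] for a in sys.argv[1:]])
E
python3 go.py 500,-200,210
```

```text
t 0.1 p [ 210.1 -640.8  230.1] F [-0.4  0.5  0.3] w 85.8 yaw 18.15 z [-0.001  0.002 -1.   ]
[500.0, -200.0, 210.0] ->t [ 41.28 -32.85   2.08] w [-1.100e-01  2.000e-02  2.099e+01]
```

apply_moves(increments=[{"tx": 4.1,"ty": -3.3,"tz": 0.2,"wz": 2.1,"gripper": 0},{"tx": 8.3,"ty": -6.6,"tz": 0.4,"wz": 4.2,"gripper": 0},{"tx": 12.4,"ty": -9.9,"tz": 0.6,"wz": 6.3,"gripper": 0},{"tx": 16.5,"ty": -13.1,"tz": 0.8,"wz": 8.4,"gripper": 0},{"tx": 20.6,"ty": -16.4,"tz": 1.0,"wz": 10.5,"gripper": 0},{"tx": 24.8,"ty": -19.7,"tz": 1.2,"wz": 12.6,"gripper": 0},{"tx": 28.9,"ty": -23.0,"tz": 1.5,"wz": 14.7,"gripper": 0},{"tx": 33.0,"ty": -26.3,"tz": 1.7,"wz": 16.8,"gripper": 0},{"tx": 37.2,"ty": -29.6,"tz": 1.9,"wz": 18.9,"gripper": 0},{"tx": 41.3,"ty": -32.9,"tz": 2.1,"wz": 21.0,"gripper": 0}])

```text
$.increments[0]: bad value
```

```bash
python3 go.py 500,-200,210 680,115,160
```

```text
t 0.1 p [ 210.1 -640.8  230.1] F [-0.4  0.5  0.3] w 85.8 yaw 18.15 z [-0.001  0.002 -1.   ]
[500.0, -200.0, 210.0] ->t [ 41.28 -32.85   2.08] w [-1.100e-01  2.000e-02  2.099e+01]
[680.0, 115.0, 160.0] ->t [ 68.2  -57.16   7.13] w [-1.100e-01  2.000e-02  2.099e+01]
```

apply_moves(increments=[{"wx": 0,"wy": 0,"tx": 4.1,"ty": -3.3,"tz": 0.2,"wz": 2.1,"gripper": 0},{"wx": 0,"wy": 0,"tx": 8.3,"ty": -6.6,"tz": 0.4,"wz": 4.2,"gripper": 0},{"wx": 0,"wy": 0,"tx": 12.4,"ty": -9.9,"tz": 0.6,"wz": 6.3,"gripper": 0},{"wx": 0,"wy": 0,"tx": 16.5,"ty": -13.1,"tz": 0.8,"wz": 8.4,"gripper": 0},{"wx": 0,"wy": 0,"tx": 20.6,"ty": -16.4,"tz": 1.0,"wz": 10.5,"gripper": 0},{"wx": 0,"wy": 0,"tx": 24.8,"ty": -19.7,"tz": 1.2,"wz": 12.6,"gripper": 0},{"wx": 0,"wy": 0,"tx": 28.9,"ty": -23.0,"tz": 1.5,"wz": 14.7,"gripper": 0},{"wx": 0,"wy": 0,"tx": 33.0,"ty": -26.3,"tz": 1.7,"wz": 16.8,"gripper": 0},{"wx": 0,"wy": 0,"tx": 37.2,"ty": -29.6,"tz": 1.9,"wz": 18.9,"gripper": 0},{"wx": 0,"wy": 0,"tx": 41.3,"ty": -32.9,"tz": 2.1,"wz": 21.0,"gripper": 0}])

```text
time_s: 1.35
tcp_pos: [500.7, -198.4, 209.9]
ee_rot: [1.0, -0.025, -0.0, -0.0]
contact_force: [0.7, -0.5, 0.1]
width: 0.0
```

```bash
python3 go.py 500,-200,210 680,115,160
```

```text
t 1.35 p [ 500.7 -198.4  209.9] F [ 0.7 -0.5  0.1] w 0.0 yaw -2.92 z [-0.  0. -1.]
[500.0, -200.0, 210.0] ->t [-0.06  0.16 -0.01] w [-0.    0.02 -0.08]
[680.0, 115.0, 160.0] ->t [ 16.31 -32.22   4.99] w [-0.    0.02 -0.08]
```

apply_moves(increments=[{"wx": 0,"wy": 0,"wz": 0,"tx": 2.0,"ty": -4.0,"tz": 0,"gripper": 0},{"wx": 0,"wy": 0,"wz": 0,"tx": 4.1,"ty": -8.0,"tz": 0,"gripper": 0},{"wx": 0,"wy": 0,"wz": 0,"tx": 6.2,"ty": -12.0,"tz": 0,"gripper": 0},{"wx": 0,"wy": 0,"wz": 0,"tx": 8.2,"ty": -16.1,"tz": 0,"gripper": 0},{"wx": 0,"wy": 0,"wz": 0,"tx": 10.2,"ty": -20.1,"tz": 0.5,"gripper": 0},{"wx": 0,"wy": 0,"wz": 0,"tx": 12.3,"ty": -24.2,"tz": 1.5,"gripper": 0},{"wx": 0,"wy": 0,"wz": 0,"tx": 14.3,"ty": -28.2,"tz": 2.5,"gripper": 0},{"wx": 0,"wy": 0,"wz": 0,"tx": 16.3,"ty": -32.2,"tz": 4.0,"gripper": 0},{"wx": 0,"wy": 0,"wz": 0,"tx": 16.3,"ty": -32.2,"tz": 5.0,"gripper": 0},{"wx": 0,"wy": 0,"wz": 0,"tx": 16.3,"ty": -32.2,"tz": 5.0,"gripper": 0}])

```text
time_s: 2.6
tcp_pos: [677.5, 113.0, 158.1]
ee_rot: [1.0, -0.025, -0.002, 0.001]
contact_force: [0.1, 0.2, 0.3]
width: -0.1
```

```bash
python3 go.py 680,115,92
python3 - <<'E'
from h import *
i,d=env.capture("scene"); np.savez("s1.npz",i=i,d=d); cv2.imwrite("pics/s1.png",cv2.resize(i[150:330,230:470],(800,600),interpolation=cv2.INTER_CUBIC))
E
```

```text
t 2.6 p [677.5 113.  158.1] F [0.1 0.2 0.3] w -0.1 yaw -2.82 z [-0.004 -0.001 -1.   ]
[680.0, 115.0, 92.0] ->t [ 0.27 -0.22  6.61] w [0.07 0.23 0.02]
```

View pics/s1.png

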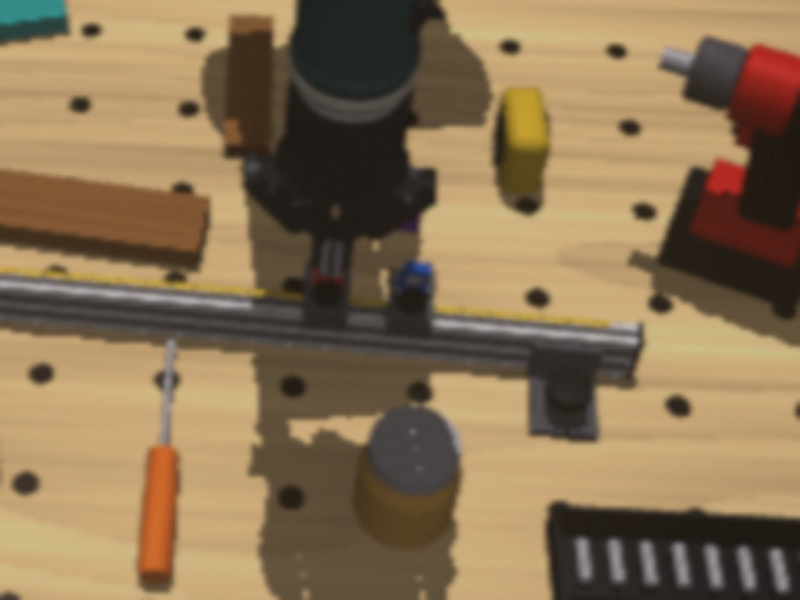

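apply_moves(increments=[{"wx": 0,"wy": 0,"wz": 0,"tx": 0.1,"ty": -0.3,"tz": 2.0,"gripper": 0},{"wx": 0,"wy": 0,"wz": 0,"tx": 0.1,"ty": -0.3,"tz": 4.0,"gripper": 0},{"wx": 0,"wy": 0,"wz": 0,"tx": 0.1,"ty": -0.3,"tz": 6.5,"gripper": 0},{"wx": 0,"wy": 0,"wz": 0,"tx": -1.0,"ty": -0.3,"tz": 6.5,"gripper": 0},{"wx": 0,"wy": 0,"wz": 0,"tx": -2.2,"ty": -0.3,"tz": 6.5,"gripper": 0},{"wx": 0,"wy": 0,"wz": 0,"tx": -3.4,"ty": -0.3,"tz": 6.5,"gripper": 0},{"wx": 0,"wy": 0,"wz": 0,"tx": -4.6,"ty": -0.3,"tz": 6.5,"gripper": 0},{"wx": 0,"wy": 0,"wz": 0,"tx": -5.8,"ty": -0.3,"tz": 6.5,"gripper": 0},{"wx": 0,"wy": 0,"wz": 0,"tx": -7.0,"ty": -0.3,"tz": 6.5,"gripper": 0},{"wx": 0,"wy": 0,"wz": 0,"tx": -7.8,"ty": -0.3,"tz": 6.5,"gripper": 0}])

```text
time_s: 3.9
tcp_pos: [600.3, 120.3, 95.3]
ee_rot: [1.0, -0.025, -0.0, 0.0]
contact_force: [-0.6, -0.0, -0.2]
width: -0.0
```

```bash
python3 go.py 590,115,180 440,-110,60
```

```text
t 3.9 p [600.3 120.3  95.3] F [-0.6 -0.  -0.2] w -0.0 yaw -2.84 z [-0. -0. -1.]
[590.0, 115.0, 180.0] ->t [-1.    0.58 -8.47] w [0.   0.02 0.  ]
[440.0, -110.0, 60.0] ->t [-14.86  23.8    3.53] w [0.   0.02 0.  ]
```

apply_moves(increments=[{"wx": 0,"wy": 0,"wz": 0,"tx": 0,"ty": 0,"tz": -3.0,"gripper": 0},{"wx": 0,"wy": 0,"wz": 0,"tx": 0,"ty": 0,"tz": -6.0,"gripper": 0},{"wx": 0,"wy": 0,"wz": 0,"tx": -2.5,"ty": 4.0,"tz": -6.0,"gripper": 0},{"wx": 0,"wy": 0,"wz": 0,"tx": -5.0,"ty": 8.0,"tz": -6.0,"gripper": 3},{"wx": 0,"wy": 0,"wz": 0,"tx": -7.5,"ty": 12.0,"tz": -5.0,"gripper": 7},{"wx": 0,"wy": 0,"wz": 0,"tx": -10.0,"ty": 16.0,"tz": -4.0,"gripper": 7},{"wx": 0,"wy": 0,"wz": 0,"tx": -12.5,"ty": 20.0,"tz": -2.0,"gripper": 7},{"wx": 0,"wy": 0,"wz": 0,"tx": -14.5,"ty": 22.0,"tz": 0,"gripper": 7},{"wx": 0,"wy": 0,"wz": 0,"tx": -14.9,"ty": 22.0,"tz": 2.5,"gripper": 7},{"wx": 0,"wy": 0,"wz": 0,"tx": -14.9,"ty": 22.0,"tz": 3.5,"gripper": 7}])

```text
time_s: 5.15
tcp_pos: [439.8, -92.0, 58.9]
ee_rot: [1.0, -0.025, -0.001, -0.0]
contact_force: [-0.1, 0.9, 0.2]
width: 70.0
```

```bash
python3 go.py 442,-92,4
python3 - <<'E'
from h import *
o=[]
for n,b in(("scene",(190,290,230,400)),("top",(165,300,150,360))):
  i,d=env.capture(n); np.savez(n+"2.npz",i=i,d=d); o.append(cv2.resize(i[b[0]:b[1],b[2]:b[3]],(700,int(700*(b[1]-b[0])/(b[3]-b[2]))),interpolation=cv2.INTER_CUBIC))
v=np.vstack(o); v=cv2.resize(v,None,fx=600/v.shape[0],fy=600/v.shape[0]); cv2.imwrite("pics/s2.png",v); print(v.shape)
E
```

```text
t 5.15 p [439.8 -92.   58.9] F [-0.1  0.9  0.2] w 70.0 yaw -2.9 z [-0.002  0.001 -1.   ]
[442.0, -92.0, 4.0] ->t [ 0.23 -0.01  5.49] w [-0.03  0.14 -0.06]
(600, 488, 3)
```

View pics/s2.png

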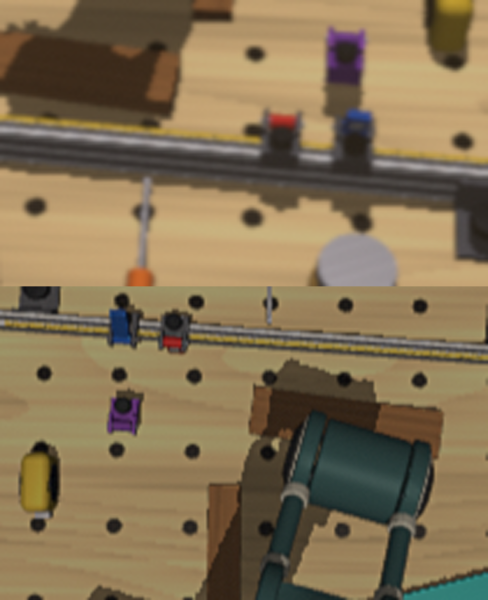

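apply_moves(increments=[{"wx": 0,"wy": 0,"wz": 0,"tx": 0.2,"ty": 0,"tz": 2.0,"gripper": 7},{"wx": 0,"wy": 0,"wz": 0,"tx": 0.2,"ty": 0,"tz": 4.0,"gripper": 7},{"wx": 0,"wy": 0,"wz": 0,"tx": 0.2,"ty": 0,"tz": 5.4,"gripper": 7},{"wx": 0,"wy": 0,"wz": 0,"tx": 1.2,"ty": 0,"tz": 5.4,"gripper": 7},{"wx": 0,"wy": 0,"wz": 0,"tx": 2.2,"ty": 0,"tz": 5.4,"gripper": 7},{"wx": 0,"wy": 0,"wz": 0,"tx": 3.0,"ty": 0,"tz": 5.4,"gripper": 7},{"wx": 0,"wy": 0,"wz": 0,"tx": 3.8,"ty": 0,"tz": 5.4,"gripper": 7},{"wx": 0,"wy": 0,"wz": 0,"tx": 4.6,"ty": 0,"tz": 5.4,"gripper": 7},{"wx": 0,"wy": 0,"wz": 0,"tx": 5.4,"ty": 0,"tz": 5.4,"gripper": 7},{"wx": 0,"wy": 0,"wz": 0,"tx": 6.2,"ty": 0,"tz": 5.4,"gripper": 7}])

```text
time_s: 6.5
tcp_pos: [503.7, -95.1, 6.2]
ee_rot: [1.0, -0.025, -0.0, -0.0]
contact_force: [-1.9, -0.1, 1.4]
width: 70.2
```

```bash
python3 go.py 526,-96,4
python3 - <<'E'
from h import *
# board top from both cams
for n in("scene","top"):
  i,d=env.capture(n); P=cloud(n,d); np.savez(n+"3.npz",i=i,d=d)
  m=(abs(P[...,2]-21.5)<4)&(P[...,0]>470)&(P[...,0]<602)&(P[...,1]>-250)&(P[...,1]<60)
  q=P[m][:,:2].astype(np.float32); print(n,len(q),cv2.minAreaRect(q),cv2.boxPoints(cv2.minAreaRect(q)).round(0).tolist())
E
```

```text
t 6.5 p [503.7 -95.1   6.2] F [-1.9 -0.1  1.4] w 70.2 yaw -2.85 z [-0.  0. -1.]
[526.0, -96.0, 4.0] ->t [ 2.23 -0.02  0.22] w [-0.    0.02 -0.01]
scene 1533 ((539.8278198242188, -99.10039520263672), (240.80648803710938, 79.35355377197266), 87.31954956054688) [[495.0, -218.0], [574.0, -221.0], [585.0, 19.0], [506.0, 23.0]]
top 401 ((557.691650390625, -111.73054504394531), (269.9199523925781, 89.15231323242188), 87.41580200195312) [[507.0, -245.0], [596.0, -249.0], [608.0, 21.0], [519.0, 25.0]]
```

apply_moves(increments=[{"wx": 0,"wy": 0,"wz": 0,"tx": 0.5,"ty": 0,"tz": 0.2,"gripper": 7},{"wx": 0,"wy": 0,"wz": 0,"tx": 1.0,"ty": 0,"tz": 0.2,"gripper": 7},{"wx": 0,"wy": 0,"wz": 0,"tx": 1.5,"ty": 0,"tz": 0.2,"gripper": 7},{"wx": 0,"wy": 0,"wz": 0,"tx": 1.9,"ty": 0,"tz": 0.2,"gripper": 7},{"wx": 0,"wy": 0,"wz": 0,"tx": 2.2,"ty": 0,"tz": 0.2,"gripper": 7},{"wx": 0,"wy": 0,"wz": 0,"tx": 2.4,"ty": 0,"tz": 0.2,"gripper": 7},{"wx": 0,"wy": 0,"wz": 0,"tx": 2.6,"ty": 0,"tz": 0.2,"gripper": 7},{"wx": 0,"wy": 0,"wz": 0,"tx": 2.8,"ty": 0,"tz": 0.2,"gripper": 7},{"wx": 0,"wy": 0,"wz": 0,"tx": 2.8,"ty": 0,"tz": 0.2,"gripper": 7},{"wx": 0,"wy": 0,"wz": 0,"tx": 2.8,"ty": 0,"tz": 0.2,"gripper": 7}])

```text
time_s: 7.85
tcp_pos: [531.8, -96.6, 4.4]
ee_rot: [1.0, -0.025, 0.0, 0.0]
contact_force: [1.1, 0.6, 0.8]
width: 70.2
```

Nothing felt yet, so I press a little further.

apply_moves(increments=[{"wx": 0,"wy": 0,"wz": 0,"tx": 0.1,"ty": 0,"tz": 0,"gripper": 7},{"wx": 0,"wy": 0,"wz": 0,"tx": 0.2,"ty": 0,"tz": 0,"gripper": 7},{"wx": 0,"wy": 0,"wz": 0,"tx": 0.3,"ty": 0,"tz": 0,"gripper": 7},{"wx": 0,"wy": 0,"wz": 0,"tx": 0.4,"ty": 0,"tz": 0,"gripper": 7},{"wx": 0,"wy": 0,"wz": 0,"tx": 0.4,"ty": 0,"tz": 0,"gripper": 7},{"wx": 0,"wy": 0,"wz": 0,"tx": 0.4,"ty": 0,"tz": 0,"gripper": 7},{"wx": 0,"wy": 0,"wz": 0,"tx": 0.4,"ty": 0,"tz": 0,"gripper": 7},{"wx": 0,"wy": 0,"wz": 0,"tx": 0.4,"ty": 0,"tz": 0,"gripper": 7},{"wx": 0,"wy": 0,"wz": 0,"tx": 0.4,"ty": 0,"tz": 0,"gripper": 7},{"wx": 0,"wy": 0,"wz": 0,"tx": 0.4,"ty": 0,"tz": 0,"gripper": 7}])

```text
time_s: 9.1
tcp_pos: [534.4, -96.6, 4.0]
ee_rot: [1.0, -0.025, -0.001, -0.0]
contact_force: [-4.7, 0.4, 2.8]
width: 70.2
```

```bash
python3 go.py 526,-96,4
python3 - <<'E'
from h import *
i,d=env.capture("scene"); cv2.imwrite("pics/s4.png",cv2.resize(i[175:275,190:350],(800,500),interpolation=cv2.INTER_CUBIC))
E
```

```text
t 9.1 p [534.4 -96.6   4. ] F [-4.7  0.4  2.8] w 70.2 yaw -2.86 z [-0.002  0.    -1.   ]
[526.0, -96.0, 4.0] ->t [-0.84 -0.02  0.  ] w [-0.02  0.12 -0.02]
```

View pics/s4.png

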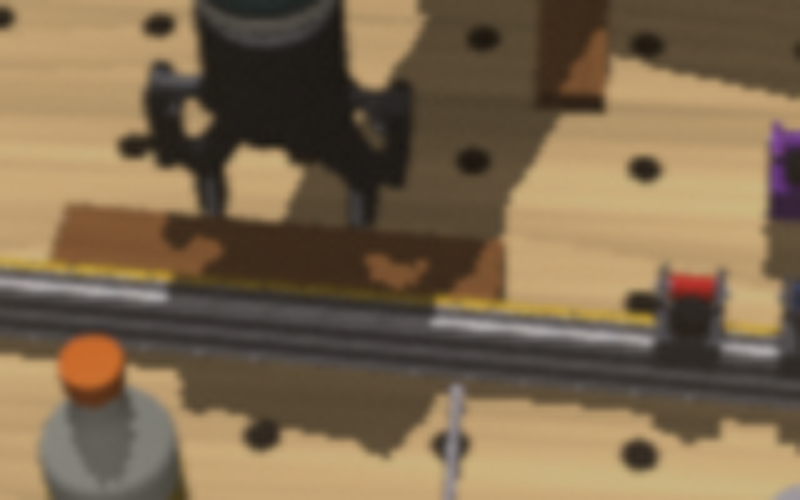

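apply_moves(increments=[{"wx": 0,"wy": 0,"wz": 0,"tx": 0.1,"ty": 0,"tz": 0,"gripper": 7},{"wx": 0,"wy": 0,"wz": 0,"tx": 0.2,"ty": 0,"tz": 0,"gripper": 7},{"wx": 0,"wy": 0,"wz": 0,"tx": 0.3,"ty": 0,"tz": 0,"gripper": 7},{"wx": 0,"wy": 0,"wz": 0,"tx": 0.3,"ty": 0,"tz": 0,"gripper": 7},{"wx": 0,"wy": 0,"wz": 0,"tx": 0.3,"ty": 0,"tz": 0,"gripper": 7},{"wx": 0,"wy": 0,"wz": 0,"tx": 0.3,"ty": 0,"tz": 0,"gripper": 7},{"wx": 0,"wy": 0,"wz": 0,"tx": 0.3,"ty": 0,"tz": 0,"gripper": 7},{"wx": 0,"wy": 0,"wz": 0,"tx": 0.3,"ty": 0,"tz": 0,"gripper": 7},{"wx": 0,"wy": 0,"wz": 0,"tx": 0.3,"ty": 0,"tz": 0,"gripper": 7},{"wx": 0,"wy": 0,"wz": 0,"tx": 0.3,"ty": 0,"tz": 0,"gripper": 7}])

```text
time_s: 10.4
tcp_pos: [534.3, -96.6, 3.4]
ee_rot: [1.0, -0.025, -0.004, -0.0]
contact_force: [-10.9, -0.5, 6.9]
width: 69.9
```

```bash
python3 go.py 440,-96,60 530,-260,60
```

```text
t 10.4 p [534.3 -96.6   3.4] F [-10.9  -0.5   6.9] w 69.9 yaw -2.87 z [-0.008  0.001 -1.   ]
[440.0, -96.0, 60.0] ->t [-9.47  0.41 -5.59] w [-0.03  0.46 -0.03]
[530.0, -260.0, 60.0] ->t [ 0.34 16.33 -5.67] w [-0.03  0.46 -0.03]
```

apply_moves(increments=[{"wx": 0,"wy": 0,"wz": 0,"tx": -1.0,"ty": 0,"tz": 0,"gripper": 7},{"wx": 0,"wy": 0,"wz": 0,"tx": -2.5,"ty": 0,"tz": -1.0,"gripper": 7},{"wx": 0,"wy": 0,"wz": 0,"tx": -2.5,"ty": 0,"tz": -5.0,"gripper": 4},{"wx": 0,"wy": 0,"wz": 0,"tx": -1,"ty": 4.0,"tz": -8.0,"gripper": 0},{"wx": 0,"wy": 0,"wz": 0,"tx": 0.5,"ty": 8.0,"tz": -8.0,"gripper": 0},{"wx": 0,"wy": 0,"wz": 0,"tx": 2.0,"ty": 12.0,"tz": -8.0,"gripper": 0},{"wx": 0,"wy": 0,"wz": 0,"tx": 3.6,"ty": 16.0,"tz": -6.0,"gripper": 0},{"wx": 0,"wy": 0,"wz": 0,"tx": 3.6,"ty": 16.0,"tz": -4.0,"gripper": 0},{"wx": 0,"wy": 0,"wz": 0,"tx": 3.6,"ty": 16.0,"tz": -4.0,"gripper": 0},{"wx": 0,"wy": 0,"wz": 0,"tx": 3.6,"ty": 16.0,"tz": -4.0,"gripper": 0}])

```text
time_s: 11.65
tcp_pos: [566.2, -257.4, 44.2]
ee_rot: [1.0, -0.024, -0.0, -0.0]
contact_force: [0.3, 0.5, 0.3]
width: -0.1
```

```bash
cat > bd.py <<'E'
from h import *
i,d=env.capture("scene"); P=cloud("scene",d)
hsv=cv2.cvtColor(i,cv2.COLOR_BGR2HSV)
m=(abs(P[...,2]-21.5)<3)&(P[...,0]>500)&(P[...,0]<640)&(P[...,1]>-250)&(P[...,1]<125)
q=P[m][:,:2]; yb=np.arange(-235,125,15)
print(len(q),"y range",np.percentile(q[:,1],[.5,99.5]).round(1))
near=[(y+7,q[(q[:,1]>y)&(q[:,1]<y+15),0].min()) for y in yb if ((q[:,1]>y)&(q[:,1]<y+15)).sum()>8]
near=np.array(near); f=np.polyfit(near[1:-1,0],near[1:-1,1],1); print("near edge slope",f, "at -96:",np.polyval(f,-96)); print(near.round(0).tolist())
E
python3 bd.py; python3 go.py 569,-255,8
```

```text
1132 y range [-241.   113.8]
near edge slope [2.91531384e-01 5.83011119e+02] at -96: 555.0241059987352
[[-228.0, 567.0], [-213.0, 542.0], [-198.0, 541.0], [-183.0, 543.0], [-168.0, 543.0], [-153.0, 544.0], [-138.0, 544.0], [-123.0, 545.0], [-108.0, 547.0], [-93.0, 545.0], [-78.0, 549.0], [-63.0, 549.0], [-48.0, 549.0], [-33.0, 549.0], [-18.0, 551.0], [-3.0, 553.0], [12.0, 552.0], [42.0, 629.0], [57.0, 630.0], [72.0, 630.0], [87.0, 632.0], [117.0, 635.0]]
t 11.7 p [ 566.6 -257.6   44.8] F [-0.4 -0.4 -0.5] w 0.3 yaw -2.78 z [ 0.001 -0.    -1.   ]
[569.0, -255.0, 8.0] ->t [ 0.22 -0.27  3.68] w [ 0.01 -0.04  0.06]
```

apply_moves(increments=[{"wx": 0,"wy": 0,"wz": 0,"tx": 0.2,"ty": 0,"tz": 2.0,"gripper": 0},{"wx": 0,"wy": 0,"wz": 0,"tx": 0.2,"ty": 0,"tz": 3.6,"gripper": 0},{"wx": 0,"wy": 0,"wz": 0,"tx": 0.2,"ty": -1.0,"tz": 3.6,"gripper": 0},{"wx": 0,"wy": 0,"wz": 0,"tx": 0.2,"ty": -2.0,"tz": 3.6,"gripper": 0},{"wx": 0,"wy": 0,"wz": 0,"tx": 0.2,"ty": -3.0,"tz": 3.6,"gripper": 0},{"wx": 0,"wy": 0,"wz": 0,"tx": 0.2,"ty": -4.0,"tz": 3.6,"gripper": 0},{"wx": 0,"wy": 0,"wz": 0,"tx": 0.2,"ty": -5.0,"tz": 3.6,"gripper": 0},{"wx": 0,"wy": 0,"wz": 0,"tx": 0.2,"ty": -6.0,"tz": 3.6,"gripper": 0},{"wx": 0,"wy": 0,"wz": 0,"tx": 0.2,"ty": -7.0,"tz": 3.6,"gripper": 0},{"wx": 0,"wy": 0,"wz": 0,"tx": 0.2,"ty": -8.0,"tz": 3.6,"gripper": 0}])

```text
time_s: 12.95
tcp_pos: [572.6, -178.2, 8.5]
ee_rot: [1.0, -0.025, 0.0, 0.0]
contact_force: [-0.1, -1.4, 0.3]
width: 0.2
```

```bash
python3 bd.py; python3 go.py 569,-150,8
```

```text
1164 y range [-234.6  117.9]
near edge slope [2.99740056e-02 5.58322822e+02] at -96: 555.4453179584284
[[-213.0, 616.0], [-198.0, 579.0], [-183.0, 580.0], [-168.0, 562.0], [-153.0, 550.0], [-138.0, 545.0], [-123.0, 545.0], [-108.0, 546.0], [-93.0, 546.0], [-78.0, 548.0], [-63.0, 546.0], [-48.0, 550.0], [-33.0, 548.0], [-18.0, 551.0], [-3.0, 551.0], [12.0, 550.0], [27.0, 552.0], [42.0, 550.0], [57.0, 553.0], [72.0, 552.0], [87.0, 631.0], [117.0, 632.0]]
t 13.0 p [ 572.3 -176.9    8.2] F [ 0.   1.5 -0.1] w 0.2 yaw -2.84 z [-0.     0.001 -1.   ]
[569.0, -150.0, 8.0] ->t [-0.46 -2.67  0.03] w [-0.05  0.02  0.  ]
```

apply_moves(increments=[{"wx": 0,"wy": 0,"wz": 0,"tx": 0,"ty": -0.8,"tz": 0,"gripper": 0},{"wx": 0,"wy": 0,"wz": 0,"tx": 0,"ty": -1.4,"tz": 0,"gripper": 0},{"wx": 0,"wy": 0,"wz": 0,"tx": 0,"ty": -1.8,"tz": 0,"gripper": 0},{"wx": 0,"wy": 0,"wz": 0,"tx": 0,"ty": -2.1,"tz": 0,"gripper": 0},{"wx": 0,"wy": 0,"wz": 0,"tx": 0,"ty": -2.3,"tz": 0,"gripper": 0},{"wx": 0,"wy": 0,"wz": 0,"tx": 0,"ty": -2.5,"tz": 0,"gripper": 0},{"wx": 0,"wy": 0,"wz": 0,"tx": 0,"ty": -2.6,"tz": 0,"gripper": 0},{"wx": 0,"wy": 0,"wz": 0,"tx": 0,"ty": -2.7,"tz": 0,"gripper": 0},{"wx": 0,"wy": 0,"wz": 0,"tx": 0,"ty": -2.7,"tz": 0,"gripper": 0},{"wx": 0,"wy": 0,"wz": 0,"tx": 0,"ty": -2.7,"tz": 0,"gripper": 0}])

```text
time_s: 14.25
tcp_pos: [573.7, -151.6, 8.3]
ee_rot: [1.0, -0.025, -0.0, -0.0]
contact_force: [-0.3, -0.2, -0.4]
width: -0.1
```

```bash
python3 bd.py; python3 go.py 569,-150,8
```

```text
1138 y range [-240.9  112.8]
near edge slope [-2.20326645e-02  5.52064136e+02] at -96: 554.1792716300357
[[-168.0, 580.0], [-153.0, 579.0], [-138.0, 563.0], [-123.0, 546.0], [-108.0, 548.0], [-93.0, 545.0], [-78.0, 549.0], [-63.0, 549.0], [-48.0, 549.0], [-33.0, 549.0], [-18.0, 550.0], [-3.0, 549.0], [12.0, 550.0], [27.0, 553.0], [42.0, 550.0], [57.0, 553.0], [72.0, 554.0], [87.0, 555.0], [102.0, 555.0], [117.0, 634.0]]
t 14.3 p [ 573.7 -151.6    8.3] F [-1.3 -0.2 -0.6] w 0.3 yaw -2.85 z [-0.  0. -1.]
[569.0, -150.0, 8.0] ->t [-0.48 -0.14  0.03] w [-0.01  0.   -0.01]
```

Not touching yet. I creep on in small steps.

apply_moves(increments=[{"wx": 0,"wy": 0,"wz": 0,"tx": 0,"ty": -0.1,"tz": 0,"gripper": 0},{"wx": 0,"wy": 0,"wz": 0,"tx": 0,"ty": -0.2,"tz": 0,"gripper": 0},{"wx": 0,"wy": 0,"wz": 0,"tx": 0,"ty": -0.3,"tz": 0,"gripper": 0},{"wx": 0,"wy": 0,"wz": 0,"tx": 0,"ty": -0.4,"tz": 0,"gripper": 0},{"wx": 0,"wy": 0,"wz": 0,"tx": 0,"ty": -0.5,"tz": 0,"gripper": 0},{"wx": 0,"wy": 0,"wz": 0,"tx": 0,"ty": -0.5,"tz": 0,"gripper": 0},{"wx": 0,"wy": 0,"wz": 0,"tx": 0,"ty": -0.5,"tz": 0,"gripper": 0},{"wx": 0,"wy": 0,"wz": 0,"tx": 0,"ty": -0.5,"tz": 0,"gripper": 0},{"wx": 0,"wy": 0,"wz": 0,"tx": 0,"ty": -0.5,"tz": 0,"gripper": 0},{"wx": 0,"wy": 0,"wz": 0,"tx": 0,"ty": -0.5,"tz": 0,"gripper": 0}])

```text
time_s: 15.55
tcp_pos: [574.0, -146.7, 8.3]
ee_rot: [1.0, -0.025, 0.0, -0.0]
contact_force: [0.0, 0.4, -0.1]
width: 0.0
```

apply_moves(increments=[{"wx": 0,"wy": 0,"wz": 0,"tx": 0,"ty": -0.1,"tz": 0,"gripper": 0},{"wx": 0,"wy": 0,"wz": 0,"tx": 0,"ty": -0.2,"tz": 0,"gripper": 0},{"wx": 0,"wy": 0,"wz": 0,"tx": 0,"ty": -0.3,"tz": 0,"gripper": 0},{"wx": 0,"wy": 0,"wz": 0,"tx": 0,"ty": -0.4,"tz": 0,"gripper": 0},{"wx": 0,"wy": 0,"wz": 0,"tx": 0,"ty": -0.4,"tz": 0,"gripper": 0},{"wx": 0,"wy": 0,"wz": 0,"tx": 0,"ty": -0.4,"tz": 0,"gripper": 0},{"wx": 0,"wy": 0,"wz": 0,"tx": 0,"ty": -0.4,"tz": 0,"gripper": 0},{"wx": 0,"wy": 0,"wz": 0,"tx": 0,"ty": -0.4,"tz": 0,"gripper": 0},{"wx": 0,"wy": 0,"wz": 0,"tx": 0,"ty": -0.4,"tz": 0,"gripper": 0},{"wx": 0,"wy": 0,"wz": 0,"tx": 0,"ty": -0.4,"tz": 0,"gripper": 0}])

```text
time_s: 16.8
tcp_pos: [574.1, -143.7, 8.3]
ee_rot: [1.0, -0.025, 0.0, 0.001]
contact_force: [-1.1, -4.6, -1.4]
width: -0.1
```

```bash
python3 go.py 569,-150,8;  python3 - <<'E'
from h import *
i,d=env.capture("scene"); cv2.imwrite("pics/s5.png",cv2.resize(i[175:275,190:350],(800,500),interpolation=cv2.INTER_CUBIC))
E
```

```text
t 16.8 p [ 574.1 -143.7    8.3] F [-1.1 -4.6 -1.4] w -0.1 yaw -2.83 z [ 0.    -0.001 -1.   ]
[569.0, -150.0, 8.0] ->t [-0.48  0.66  0.03] w [ 0.08 -0.01  0.01]
```

View pics/s5.png

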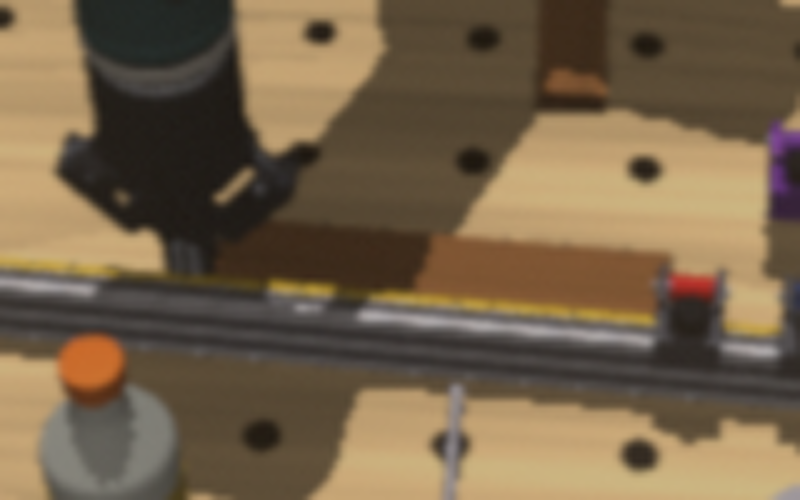

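apply_moves(increments=[{"wx": 0,"wy": 0,"wz": 0,"tx": 0,"ty": 1.0,"tz": 0,"gripper": 0},{"wx": 0,"wy": 0,"wz": 0,"tx": 0,"ty": 1.5,"tz": -3.0,"gripper": 0},{"wx": 0,"wy": 0,"wz": 0,"tx": -2,"ty": 1.5,"tz": -6.0,"gripper": 0},{"wx": 0,"wy": 0,"wz": 0,"tx": -4,"ty": -3.0,"tz": -6.0,"gripper": 4},{"wx": 0,"wy": 0,"wz": 0,"tx": -7.5,"ty": -8.0,"tz": -6.0,"gripper": 7},{"wx": 0,"wy": 0,"wz": 0,"tx": -7.5,"ty": -13.0,"tz": -6.0,"gripper": 7},{"wx": 0,"wy": 0,"wz": 0,"tx": -7.5,"ty": -13.0,"tz": -4.0,"gripper": 7},{"wx": 0,"wy": 0,"wz": 0,"tx": -7.5,"ty": -13.0,"tz": -2.0,"gripper": 7},{"wx": 0,"wy": 0,"wz": 0,"tx": -7.5,"ty": -13.0,"tz": 0.4,"gripper": 7},{"wx": 0,"wy": 0,"wz": 0,"tx": -7.5,"ty": -13.0,"tz": 0.4,"gripper": 7}])

```text
time_s: 18.1
tcp_pos: [503.5, -8.9, 2.5]
ee_rot: [1.0, -0.025, -0.002, -0.0]
contact_force: [0.7, 0.5, 0.4]
width: 69.9
```

```bash
python3 bd.py; python3 go.py 538,-11,4
```

```text
1143 y range [-240.7  111.2]
near edge slope [-1.47046310e-01  5.44156385e+02] at -96: 558.2728304833277
[[-198.0, 618.0], [-183.0, 618.0], [-168.0, 619.0], [-138.0, 556.0], [-123.0, 546.0], [-108.0, 545.0], [-93.0, 545.0], [-78.0, 548.0], [-63.0, 511.0], [-48.0, 506.0], [-33.0, 548.0], [-18.0, 550.0], [-3.0, 550.0], [12.0, 551.0], [27.0, 513.0], [42.0, 514.0], [57.0, 553.0], [72.0, 552.0], [87.0, 555.0], [102.0, 557.0], [117.0, 634.0]]
t 18.15 p [504.8  -9.1   3.7] F [-1.   0.5  0.6] w 69.8 yaw -2.86 z [-0.002  0.    -1.   ]
[538.0, -11.0, 4.0] ->t [ 3.32  0.03 -0.04] w [-0.02  0.13 -0.02]
```

apply_moves(increments=[{"wx": 0,"wy": 0,"wz": 0,"tx": 0.8,"ty": 0,"tz": 0,"gripper": 7},{"wx": 0,"wy": 0,"wz": 0,"tx": 1.6,"ty": 0,"tz": 0,"gripper": 7},{"wx": 0,"wy": 0,"wz": 0,"tx": 2.3,"ty": 0,"tz": 0,"gripper": 7},{"wx": 0,"wy": 0,"wz": 0,"tx": 2.8,"ty": 0,"tz": 0,"gripper": 7},{"wx": 0,"wy": 0,"wz": 0,"tx": 3.1,"ty": 0,"tz": 0,"gripper": 7},{"wx": 0,"wy": 0,"wz": 0,"tx": 3.4,"ty": 0,"tz": 0,"gripper": 7},{"wx": 0,"wy": 0,"wz": 0,"tx": 3.7,"ty": 0,"tz": 0,"gripper": 7},{"wx": 0,"wy": 0,"wz": 0,"tx": 3.9,"ty": 0,"tz": 0,"gripper": 7},{"wx": 0,"wy": 0,"wz": 0,"tx": 3.9,"ty": 0,"tz": 0,"gripper": 7},{"wx": 0,"wy": 0,"wz": 0,"tx": 3.9,"ty": 0,"tz": 0,"gripper": 7}])

```text
time_s: 19.4
tcp_pos: [538.8, -10.9, 2.8]
ee_rot: [1.0, -0.025, -0.006, -0.0]
contact_force: [-11.8, -1.0, 7.6]
width: 70.0
```

apply_moves(increments=[{"wx": 0,"wy": 0,"wz": 0,"tx": -1.0,"ty": 0,"tz": 0,"gripper": 7},{"wx": 0,"wy": 0,"wz": 0,"tx": -2.5,"ty": 0,"tz": -2.0,"gripper": 7},{"wx": 0,"wy": 0,"wz": 0,"tx": -2.5,"ty": 2.0,"tz": -7.0,"gripper": 4},{"wx": 0,"wy": 0,"wz": 0,"tx": -1,"ty": 7.0,"tz": -7.0,"gripper": 0},{"wx": 0,"wy": 0,"wz": 0,"tx": 2.0,"ty": 12.0,"tz": -7.0,"gripper": 0},{"wx": 0,"wy": 0,"wz": 0,"tx": 4.7,"ty": 15.7,"tz": -7.0,"gripper": 0},{"wx": 0,"wy": 0,"wz": 0,"tx": 4.7,"ty": 15.7,"tz": -5.0,"gripper": 0},{"wx": 0,"wy": 0,"wz": 0,"tx": 4.7,"ty": 15.7,"tz": -2.5,"gripper": 0},{"wx": 0,"wy": 0,"wz": 0,"tx": 4.7,"ty": 15.7,"tz": -0.6,"gripper": 0},{"wx": 0,"wy": 0,"wz": 0,"tx": 4.7,"ty": 15.7,"tz": -0.6,"gripper": 0}])

```text
time_s: 20.65
tcp_pos: [581.3, -168.8, 7.7]
ee_rot: [1.0, -0.025, -0.002, -0.001]
contact_force: [-0.1, 0.1, -0.6]
width: -0.3
```

```bash
python3 bd.py; python3 go.py 582,-143.5,8
```

```text
1127 y range [-240.6  107.4]
near edge slope [-8.41588998e-02  5.52898092e+02] at -96: 560.9773462455146
[[-183.0, 618.0], [-168.0, 619.0], [-153.0, 580.0], [-138.0, 555.0], [-123.0, 543.0], [-108.0, 547.0], [-93.0, 548.0], [-78.0, 548.0], [-63.0, 547.0], [-48.0, 549.0], [-33.0, 550.0], [-18.0, 552.0], [-3.0, 550.0], [12.0, 554.0], [27.0, 552.0], [42.0, 554.0], [57.0, 555.0], [72.0, 556.0], [87.0, 554.0], [102.0, 558.0]]
t 20.7 p [ 582.7 -169.3    9.2] F [0.9 0.4 1. ] w -0.3 yaw -2.81 z [-0.002  0.001 -1.   ]
[582.0, -143.5, 8.0] ->t [-0.19 -2.58  0.12] w [-0.04  0.14  0.03]
```

apply_moves(increments=[{"wx": 0,"wy": 0,"wz": 0,"tx": 0,"ty": -0.8,"tz": 0,"gripper": 0},{"wx": 0,"wy": 0,"wz": 0,"tx": 0,"ty": -1.5,"tz": 0,"gripper": 0},{"wx": 0,"wy": 0,"wz": 0,"tx": 0,"ty": -2.0,"tz": 0,"gripper": 0},{"wx": 0,"wy": 0,"wz": 0,"tx": 0,"ty": -2.3,"tz": 0,"gripper": 0},{"wx": 0,"wy": 0,"wz": 0,"tx": 0,"ty": -2.5,"tz": 0,"gripper": 0},{"wx": 0,"wy": 0,"wz": 0,"tx": 0,"ty": -2.6,"tz": 0,"gripper": 0},{"wx": 0,"wy": 0,"wz": 0,"tx": 0,"ty": -2.7,"tz": 0,"gripper": 0},{"wx": 0,"wy": 0,"wz": 0,"tx": 0,"ty": -2.8,"tz": 0,"gripper": 0},{"wx": 0,"wy": 0,"wz": 0,"tx": 0,"ty": -2.8,"tz": 0,"gripper": 0},{"wx": 0,"wy": 0,"wz": 0,"tx": 0,"ty": -2.8,"tz": 0,"gripper": 0}])

```text
time_s: 21.95
tcp_pos: [585.2, -143.9, 10.4]
ee_rot: [1.0, -0.025, 0.0, 0.001]
contact_force: [-1.1, -6.1, -0.2]
width: 0.3
```

apply_moves(increments=[{"wx": 0,"wy": 0,"wz": 0,"tx": 0,"ty": 1.0,"tz": 0,"gripper": 0},{"wx": 0,"wy": 0,"wz": 0,"tx": 0,"ty": 2.0,"tz": 0,"gripper": 0},{"wx": 0,"wy": 0,"wz": 0,"tx": 0,"ty": 2.5,"tz": -4.0,"gripper": 0},{"wx": 0,"wy": 0,"wz": 0,"tx": 0,"ty": 2.5,"tz": -9.0,"gripper": 0},{"wx": 0,"wy": 0,"wz": 0,"tx": -2,"ty": 6,"tz": -12.0,"gripper": 0},{"wx": 0,"wy": 0,"wz": 0,"tx": -5,"ty": 11.0,"tz": -14.0,"gripper": 0},{"wx": 0,"wy": 0,"wz": 0,"tx": -9,"ty": 15,"tz": -15.0,"gripper": 0},{"wx": 0,"wy": 0,"wz": 0,"tx": -12,"ty": 20,"tz": -15.0,"gripper": 0},{"wx": 0,"wy": 0,"wz": 0,"tx": -15,"ty": 24,"tz": -15.0,"gripper": 0},{"wx": 0,"wy": 0,"wz": 0,"tx": -15,"ty": 24,"tz": -15.0,"gripper": 0}])

```text
time_s: 23.2
tcp_pos: [421.2, -377.2, 160.4]
ee_rot: [1.0, -0.027, -0.0, 0.0]
contact_force: [0.3, -0.1, -0.3]
width: 0.2
```

```bash
python3 go.py
python3 - <<'E'
from h import *
o=[]
for n,b in(("scene",(185,285,200,380)),("top",(160,250,170,350))):
  i,d=env.capture(n); np.savez(n+"9.npz",i=i,d=d); o.append(cv2.resize(i[b[0]:b[1],b[2]:b[3]],(600,int(600*(b[1]-b[0])/180)) ,interpolation=cv2.INTER_CUBIC))
  P=cloud(n,d); m=(abs(P[...,2]-21.5)<4)&(P[...,0]>530)&(P[...,0]<598)&(P[...,1]>-200)&(P[...,1]<125); q=P[m][:,:2].astype(np.float32)
  r=cv2.minAreaRect(q); print(n,r,cv2.boxPoints(r).round(1).tolist())
  old=np.load(n+"0.npz"); 
cv2.imwrite("pics/s9.png",np.vstack(o)[:600])
E
```

```text
t 23.2 p [ 421.2 -377.2  160.4] F [ 0.3 -0.1 -0.3] w 0.2 yaw -3.14 z [-0. -0. -1.]
scene ((571.4480590820312, -12.027671813964844), (239.71490478515625, 45.921104431152344), 87.20661163330078) [[542.7000122070312, -130.60000610351562], [588.5, -132.89999389648438], [600.2000122070312, 106.5999984741211], [554.4000244140625, 108.80000305175781]]
top ((570.44873046875, -42.40083312988281), (307.327392578125, 55.959285736083984), 89.54336547851562) [[541.2000122070312, -195.8000030517578], [597.2000122070312, -196.3000030517578], [599.7000122070312, 111.0], [543.7000122070312, 111.5]]
```

View pics/s9.png

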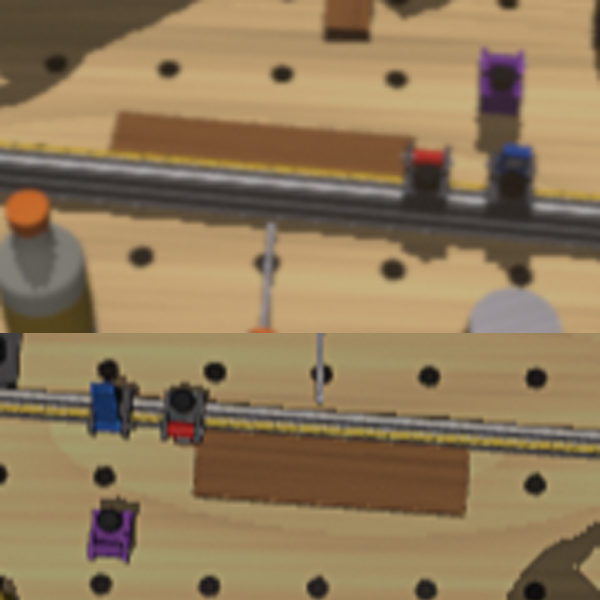

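Run:
```python
from h import *
i=np.load("top9.npz")["i"]; h=cv2.cvtColor(i,cv2.COLOR_BGR2HSV); g=i[...,1].astype(float)
def edge(y0,y1,x,zc,pol):  # subpixel strongest edge along columns
    pts=[]
    for xx in x:
        c=cv2.GaussianBlur(g[y0(xx):y1(xx),xx-1:xx+2].mean(1).reshape(-1,1),(1,5),1).ravel(); dd=pol*np.gradient(c); k=int(dd[1:-1].argmax())+1
        a,b,e=dd[k-1:k+2]; o=.5*(a-e)/(a-2*b+e+1e-9); pts.append(ray("top",xx,y0(xx)+k+np.clip(o,-1,1),zc)[:2])
    p=np.array(pts); f=np.polyfit(p[:,1],p[:,0],1); r=p[:,0]-np.polyval(f,p[:,1]); ok=abs(r)<1.5; f=np.polyfit(p[ok,1],p[ok,0],1); return f,ok.sum(),len(x)
# board near edge rows: 495/515 in picture -> (495-333)/3.333+160
f,n,t=edge(lambda x:int(205+(x-230)*.075),lambda x:int(213+(x-230)*.075),range(233,306,2),22,1)
print("near edge",f,n,t,"at -10:",np.polyval(f,-10))
P=cloud("top",np.load("top9.npz")["d"])
m=(P[...,2]>40)&(P[...,2]<50)&(P[...,0]>560)&(P[...,0]<660)&(abs(P[...,1]+30)<300)
q=P[m]; l=cv2.fitLine(q[:,:2].astype(np.float32),cv2.DIST_HUBER,0,.01,.01).ravel(); s=l[0]/l[1]; print("fence slope",s,"centre at -10",l[2]+s*(-10-l[3]),"gap expected 69")
for k in(-1,0):
    a=ray("top",*[(0,0),(0,0)][k],0)
```

```text
near edge [5.17775424e-02 5.46064145e+02] 37 37 at -10: 545.5463700365627
fence slope 0.049339056 centre at -10 615.50726 gap expected 69
```

```bash
python3 -c "
from station import env
print(env.finish_job())"
```

```text
the job is handed in; nothing more can be done
None
```

I set the board up and handed the job in at about 23 s. The hand-in gives no verdict, so the results below are my own checks.

**What I did:** I flipped the red blade down from behind. With the fingers open I pushed the oak board flat to the fence, then with them shut I pushed it along to the red blade. I pressed it to the fence once more and touched its end again.

**Last checks:**
- **Stops:** In the pictures the red blade is down and the blue one is up.
- **Fence:** On the second press the force rose to about 12 N, with the fingers about where the first press had stopped them. That press came before the final end touch. In the last top picture the board is parallel to the fence within about 0.003 rad. Its near edge measured 69.9 mm from the fence's centre line, where flush would be 69 mm; the camera calibration is only good to about 2 mm.
- **Red stop:** Both end pushes stalled at the same place (y about -144 mm, 5–6 N). In the picture the board's left end lines up with the blade's right side.
- **Everything else:** The arm stood clear with no force on it. I met no unexpected forces and saw nothing displaced in the pictures, but I did not measure each of the other things again.

The depth fit from the top camera was spoiled by the fence, so I ignored it and used the image edge and the scene camera. Those two agreed.

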